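# Flip the box lid over against the slab

## Task

The lid of a small tool box lies flat side up in front of the rubber-topped marble slab. Turn it over for lining: without picking it up, push it up against the slab's front edge, tip it up on edge there and flip it over forwards onto the slab, so that its raised inner panel faces up; then push it on until it sits square and flush against the wooden stop rail, wholly on the slab. Leave the other things on the table alone.

Things in the scene. Friction and masses are not known exactly. Their poses are not given: they have to be found in the camera images.
- lid: Loose wooden lid, 0.14 to 0.28 kg: a flat top panel 85 x 100 x 10 mm (own x, y, z) on an inset inner panel 40 x 70 x 8 mm, which lies on the table at the start, so the top panel's rim overhangs 22 mm (x), 8 to 18 mm above the table. Origin: centre of the inner panel's underside; +z up at the start, down at the end; +x toward the slab within 0.3 rad. Friction 0.5 to 0.7.
- lid_front_edge (a point): Middle of the lid's long side that faces the slab at the start, half way up its rim: (+42.5, 0, 13) mm in the lid's frame.
- lid_rear_edge (a point): Middle of the lid's opposite long side, half way up its rim: (-42.5, 0, 13) mm in the lid's frame. After the flip this side is the one that meets the rail.
- slab: Fixed slab, 120 (x) x 140 (y) x 21 mm high: slippery polished marble (friction about 0.12) under 2 mm of grippy rubber (about 1). Origin under its centre, on the table. The lid is pushed and flipped along its +x (to the robot's right and ahead). Front face, a 21 mm step, at x = -60 mm. A fixed stop rail, 12 mm thick, 14 mm high, runs along y on its top, lid-side face at x = +43 mm. 100 mm or more to its +y side stands a 136 mm high box.
- slab_front_edge (a point): Middle of the upper front edge of the slab: (-60, 0, 21) mm in the slab's frame.
- rail_face (a point): Middle of the stop rail's face toward the lid: (43, 0, 28) mm in the slab's frame.
- spool_3: Bystander: spool of thread, 54 x 74 x 60 mm, loose; origin under its centre.
- round_tin: Bystander: round tin, 65 mm across, 31 mm high, loose, standing past the grey drawer cabinet (200 mm high, nearest the robot); the green press left of that has a lever reaching 430 mm up. Origin under its centre.
- buckle_0: Bystander: small ladder buckle, 25 x 68 x 7 mm, loose, lying by the tall open box; origin under its centre.
- wax_block: Bystander: block of wax, 36 x 55 x 23 mm, loose, beyond the slab; origin under its centre.
- tape_measure: Bystander: pocket tape measure, 37 x 71 x 62 mm, loose, beyond the slab; origin under its centre.

How it is judged:
On the way, in this order (a step that is already met when the one before it is completed fails the run):
1. the lid, still lying flat side up, is pushed up against the slab's front edge (x of lid_front_edge in the frame of slab above -0.066 m and angle between lid's own z axis and vertical below 0.25 rad), for 0.1 s.
2. the lid stands tipped up on its edge at the foot of the slab (angle between lid's own z axis and vertical between 1.1 and 1.9 rad and height (world z) of lid_front_edge below 0.035 m and x of lid_front_edge in the frame of slab above -0.1 m), for 0.05 s.
At the end, for the whole second after the job is handed in: The lid lies flat (within 0.1 rad) on the slab, inner panel up, its far long side within 4 mm of the stop rail and square to it within 0.07 rad, its centre within 25 mm of the slab's centre line, at rest (angle between lid's own z axis and vertical above 3.04 rad and height (world z) of lid between 0.035 and 0.043 m and x of lid_rear_edge in the frame of slab between 0.039 and 0.046 m and angle between the x axis of lid and the x axis of slab, either way round below 0.07 rad and y of lid in the frame of slab between -0.025 and 0.025 m and linear speed of lid below 0.01 m/s); the robot touches nothing.
It fails at once if the lid is lifted: both of its long sides are more than 40 mm above the table at once (height (world z) of each of lid_front_edge, lid_rear_edge above 0.04 m).
It fails at once if one of the loose bystanders (spool, round tin, buckle, wax block, tape measure) is moved by more than 20 mm (distance of any of spool_3, round_tin, buckle_0, wax_block, tape_measure from where it was at the start of the episode above 0.02 m).
It also fails if it takes over 64 s, if anything falls off the work surface, if the arm or the gripper's body presses on something with over 40 N, if the wrist force passes 120 N, or if a joint passes its speed limit or range.

## Robot

A 7-joint arm with a two-finger parallel gripper is mounted at the origin on a cart in front of the work surface, level with it; the furniture and walls round the work are solid. World frame = base frame: x ahead of the robot, y to its left, z up, the work surface at z = 0. Lengths are in m, angles in rad, forces in N, time in s.
With the tool pointing down it reaches from about 0.4 to 0.9 m from the base axis. Payload 5.6 kg.
Tool frame: the origin (TCP) lies at the very end of the fingers, on their centre line; the grasp point (between the pads) lies 19 mm behind it (r.tcp_to_grasp is the distance from the TCP to the grasp point, in m); z points along the fingers, y is the line along which they close (so a half turn about z gives the same grasp; the last joint's range is limited). The gripper opens to 92 mm and grips with 3 to 60 N. Pads are 20 mm wide; open, the fingers measure 128 mm over their backs; the gripper's body (75 mm by 189 mm) begins 69 mm behind the grasp point.
Start: joints at [1.114, 0.468, -0.012, 1.603, 0.006, 1.071, -0.056], TCP at [0.261, -0.595, 0.215] pointing down, gripper open.
Joint ranges: [-2.53, 2.53], [-0.31, 2.02], [-1.57, 1.55], [0.28, 2.44], [-1.29, 4.43], [0.15, 1.84], [-2.92, 2.92]. Speed limits (rad/s): [2.57, 2.57, 3.14, 3.14, 3.14, 3.14, 3.14].

## Interface

Orientations are given as a unit quaternion [x, y, z, w].
In Python, from bench import r gives the robot as it stands. The module is installed in compiled form; this text tells all that it offers.
- The arm moves only by the tool jog_arm, never from a script. Its argument "rows" is a list of rows, each a list of 3 entries, a list of its own where there are three numbers: the shift along the tool's x, y, z normalised to -1 to 1, where 1 is 0.4 m, then the turn about the tool's z normalised to -1 to 1, where 1 is pi/2 rad, then the opening, from -1 (shut) to 1 (fully open). In form: [[[dx, dy, dz], roll, grip], ...]. A call has 1 to 10 rows; each row is the pose to reach, as a shift and turn from the pose commanded when the call began, along the tool's axes at that moment; what a row does not reach only later rows make up. A row lasts 1/10 s, in which the tool goes at most 50 mm and 8.59 degrees, less where a joint would pass 70% of its speed; a pose out of reach is approached as far as the arm can. A call with a number of a shift or a turn outside -1 to 1 is refused whole. A call with a gripper value outside its range is refused whole. The fingers move at their own pace and stop on an object; "force" is the grip in N (left out, the last holds). Time passes only in rows, so rows that repeat a pose let the fingers close. It gives the time, the measured TCP pose, the force, the opening and the grip force at its end, in the units of the state.
- r.get_obs(): the state, without advancing time (a new reading comes with each control period).
- r.capture(name): name is "side" or "top"; returns the picture (384x512x3 uint8, red, green, blue); there is no depth.
- r.calibration(name): a dict with "K" (3x3 intrinsics, pixels), "R" (3x3) and "t" (3): a world point X has camera coordinates R X + t. Camera axes: x right, y down, z forward; pixel columns grow to the right and rows downward; lengths in m; the calibration is good to about 2 mm. A picture is of the moment at which its call begins. calibration takes no time and is no camera call.
- r.finish_job(): hands the job in; it is judged then, once.
The state is a dict: "t": time; "joint_positions": joint angles; "joint_velocities": joint speeds; "effort": joint torques, N m; "eef_pos": TCP position; "eef_rot": TCP orientation; "force": force on the tool from outside, world axes, zero at the start; "ft_torque": the same for the moment, N m; "width": opening from 0.0 (shut) to 1.0 (fully open); "grasp_force": force on a finger pad.
Only numpy, scipy, OpenCV 4.12 (cv2) and the standard library are available. Lean on these libraries where they do the work, as an engineer would, in place of code of your own. Each camera call takes 0.05 s, during which the arm holds its last target. There are 200 camera calls.

## Working session

There is one attempt and no reset: what is moved stays moved. The work goes in short steps, Python scripts to look and compute and a tool call to move; the robot and the scene stay as the last step left them, time stands still between calls to the robot, and variables do not carry over. Pictures are saved under pics/ and viewed, at most 10 in all, crops included, and the job is handed in when it is done.

Besides the shell and the picture viewer there is one more tool, called after "Call:" as name(argument=value, ...) on one line, values as JSON. jog_arm: Moves the arm, as the interface text tells. Scaled input: -1 to 1 covers 0.4 m each way for a shift and pi/2 rad each way for a turn. Its arguments: {"type":"object","properties":{"rows":{"type":"array","items":{"type":"array"}},"force":{"type":"number"}},"required":["rows"]}

```bash
mkdir -p pics; ls; python3 - <<'E'
from bench import r
import cv2
for n in("side","top"):
    c=r.calibration(n);print(n,c["K"].round(1).tolist(),c["R"].round(4).tolist(),c["t"].round(4).tolist())
    cv2.imwrite(f"pics/{n}0.png",cv2.resize(r.capture(n)[:,:,::-1],(800,600),interpolation=cv2.INTER_CUBIC))
o=r.get_obs();print({k:(v.round(4).tolist() if hasattr(v,'round') and hasattr(v,'tolist') else v) for k,v in o.items()})
E
```

```text
pics
side [[483.6, 0.0, 243.7], [0.0, 483.6, 195.5], [0.0, 0.0, 1.0]] [[-0.986, -0.1642, 0.0275], [-0.087, 0.3677, -0.9259], [0.1419, -0.9153, -0.3768]] [0.4907, 0.1546, 0.8862]
top [[469.3, 0.0, 252.3], [0.0, 469.3, 196.4], [0.0, 0.0, 1.0]] [[-0.0152, -0.9999, 0.0025], [-0.999, 0.0151, -0.0423], [0.0422, -0.0031, -0.9991]] [-0.118, 0.5089, 1.2627]
{'t': 0.1, 'joint_positions': [1.114, 0.4683, -0.0116, 1.6035, 0.0061, 1.0714, -0.0563], 'joint_velocities': [-0.0001, -0.0011, 0.0005, -0.0018, -0.0012, -0.0005, 0.0006], 'effort': [0.0004, -52.1648, -0.0127, -24.4366, -0.0568, 0.0141, 0.0], 'eef_pos': [0.2611, -0.5947, 0.2138], 'eef_rot': [0.9787, 0.2054, -0.0002, -0.0007], 'force': [0.725, -0.4858, 0.6812], 'ft_torque': [-0.065, 0.001, 0.0194], 'grasp_force': 0.0, 'width': 1.001534938543693}
```

View pics/top0.png

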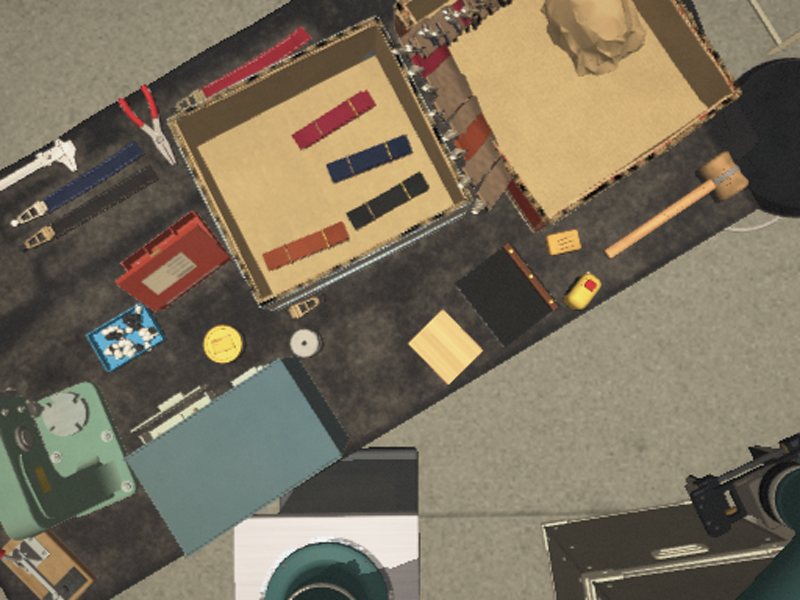

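View pics/side0.png

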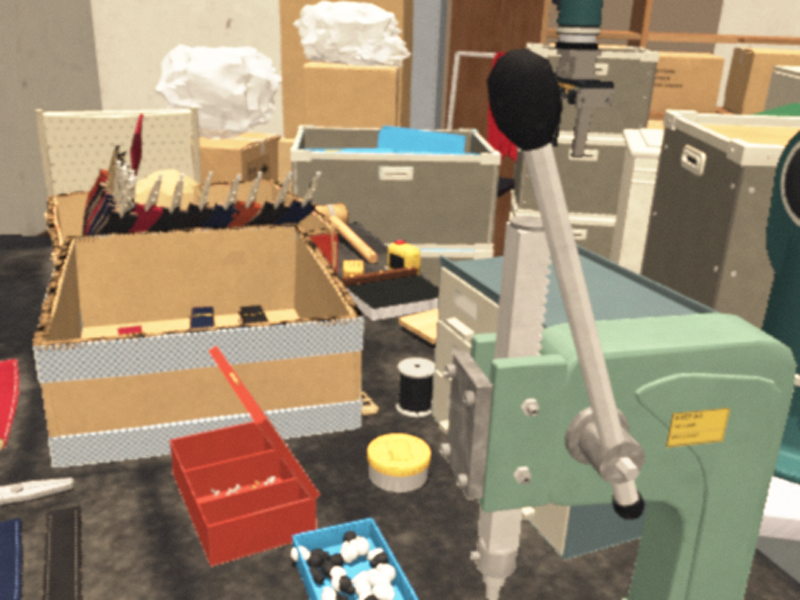

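The top view shows the lid (about 445,347 in the 800-px picture), the slab (506,296) with its rail on the upper-right side, and the wax block and tape measure beyond it. I'll enlarge that region.

```bash
cat > h.py <<'E'
from bench import r
import cv2, numpy as np
def crop(n,x0,y0,w,h,s,name):
    im=r.capture(n)[y0:y0+h,x0:x0+w,::-1]
    cv2.imwrite(f"pics/{name}.png",cv2.resize(im,None,fx=s,fy=s,interpolation=cv2.INTER_CUBIC))
def px2w(n,uv,z):
    c=r.calibration(n);uv=np.atleast_2d(uv).astype(float)
    d=np.c_[uv,np.ones(len(uv))]@np.linalg.inv(c["K"]).T@c["R"]
    o=-c["R"].T@c["t"]
    return o+d*((z-o[2])/d[:,2])[:,None]
def w2px(n,X):
    c=r.calibration(n);p=(np.atleast_2d(X)@c["R"].T+c["t"])@c["K"].T
    return p[:,:2]/p[:,2:]
E
python3 -c "
from h import *
crop('top',250,145,133,100,6,'t1')"
```

```text
(no output)
```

View pics/t1.png

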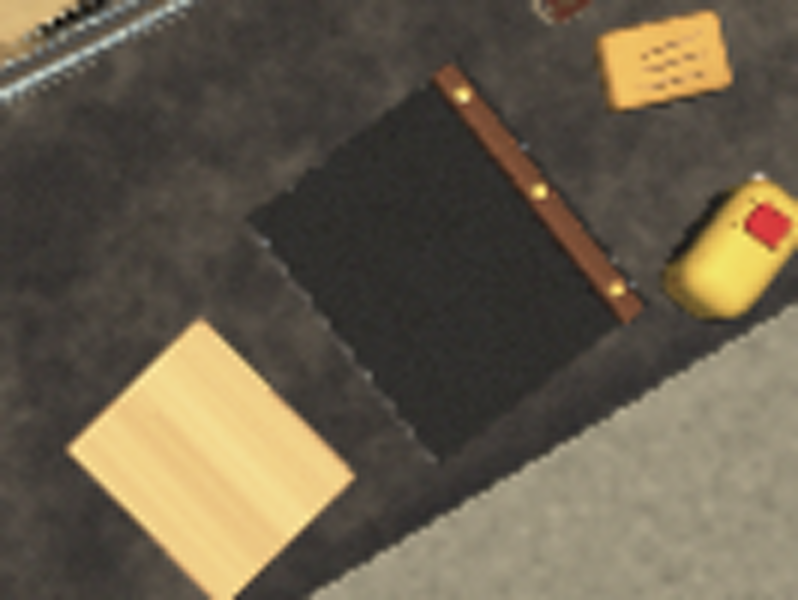

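The crop shows the lid top corners at (201,318), (355,476), (67,448), with the fourth just past the bottom edge. The slab's front edge runs from (247,217) to (437,462), and the rail's lid-side edge from (435,76) to (625,322).

```bash
cat >> h.py <<'E'
def cr(pts,x0,y0,s): return (np.array(pts,float)+.5)/s-.5+[x0,y0]
E
python3 - <<'E'
from h import *
W=lambda p,z:px2w('top',cr(p,250,145,6),z)
lid=W([(201,318),(355,476),(67,448)],.018)
sl=W([(247,217),(437,462)],.021); ra=W([(435,76),(625,322)],.035)
print(lid.round(4),sl.round(4),ra.round(4),sep='\n')
L=lid[1:]-lid[0]; print('lid sizes',np.linalg.norm(L,axis=1)); c=(lid[1]+lid[2])/2; print('lid c',c)
xd=lid[0]-lid[2]; print('lid ang',np.arctan2(xd[1],xd[0]), 'by y', np.arctan2((lid[0]-lid[1])[1],(lid[0]-lid[1])[0])-np.pi/2)
for a in(sl,ra):
    d=a[0]-a[1]; print('len',np.linalg.norm(d),'slab ang',np.arctan2(d[1],d[0])-np.pi/2,'mid',a.mean(0))
m1,m2=sl.mean(0),ra.mean(0);print(np.linalg.norm((m2-m1)[:2]),np.arctan2((m2-m1)[1],(m2-m1)[0]))
E
```

```text
[[ 0.5023 -0.2087  0.018 ]
 [ 0.4303 -0.2765  0.018 ]
 [ 0.4448 -0.1475  0.018 ]]
[[ 0.5473 -0.2299  0.021 ]
 [ 0.4361 -0.313   0.021 ]]
[[ 0.608  -0.3137  0.035 ]
 [ 0.497  -0.3957  0.035 ]]
lid sizes [0.09892407 0.08396094]
lid c [ 0.43758258 -0.2119862   0.018     ]
lid ang -0.8167129451073641 by y -0.815089328216434
len 0.13881664276964426 slab ang -0.9294678312119536 mid [ 0.49169652 -0.2714729   0.021     ]
len 0.13793663928644362 slab ang -0.9341324137852929 mid [ 0.55250272 -0.35467919  0.035     ]
0.10305669320615024 -0.9397043751418396
```

```bash
cat >> h.py <<'E'
A=-0.933; SX=np.array([np.cos(A),np.sin(A)]); SY=np.array([-SX[1],SX[0]])
C=np.array([.4917,-.2715])+.06*SX
from scipy.spatial.transform import Rotation as Ro
def plan(x,y,z):
    o=r.get_obs();p=np.r_[C+x*SX+y*SY,z];R=Ro.from_quat(o["eef_rot"]).as_matrix()
    yaw=np.arctan2(R[1,0],R[0,0])
    print('shift',(R.T@(p-o["eef_pos"])/.4).round(4),'roll',round(((yaw-A+np.pi)%(2*np.pi)-np.pi)/(np.pi/2),4),'now',o["eef_pos"].round(4),'slab',((o["eef_pos"][:2]-C)@np.c_[SX,SY]).round(4),'F',np.r_[o["force"][:2]@np.c_[SX,SY],o["force"][2]].round(2),'t',o["t"])
E
python3 -c "
from h import *
plan(-.215,-.008,.2);plan(-.14,-.008,.01)
print(px2w('top',(221,282),.2),px2w('top',(186,230),.2))"
```

```text
shift [ 0.7471 -0.8816  0.0358] roll 0.8574 now [ 0.2611 -0.5948  0.2139] slab [ 0.0624 -0.3777] F [0.16 0.1  0.38] t 0.15
shift [ 0.7888 -0.6981  0.5105] roll 0.8574 now [ 0.2611 -0.5948  0.2139] slab [ 0.0624 -0.3777] F [0.16 0.1  0.38] t 0.15
[[ 0.30377945 -0.05035721  0.2       ]] [[0.42395134 0.0287441  0.2       ]]
```

Call:
jog_arm(rows=[[[0.05,-0.05,-0.2],0,0],[[0.2,-0.2,-0.2],0.1,0],[[0.3,-0.3,-0.2],0.2,0],[[0.4,-0.4,-0.2],0.3,0],[[0.5,-0.5,-0.2],0.4,0],[[0.6,-0.6,-0.2],0.5,0],[[0.7,-0.7,-0.2],0.6,0],[[0.75,-0.8,-0.15],0.7,0],[[0.75,-0.88,-0.1],0.8,0],[[0.75,-0.88,-0.05],0.857,0]])

```text
t: 1.15
eef_pos: [0.3916, -0.1917, 0.2564]
eef_rot: [0.912, -0.409, 0.001, -0.0]
force: [0.3, 0.1, -0.0]
width: 0.501
grasp_force: 0.0
```

```bash
python3 -c "
from h import *
plan(-.215,-.008,.006);print(r.get_obs()['joint_positions'].round(2),r.get_obs()['width'])"
```

```text
shift [-0.0739 -0.0684  0.6258] roll 0.0573 now [ 0.3916 -0.1917  0.2564] slab [-0.1837 -0.0329] F [ 0.04  0.29 -0.02] t 1.15
[ 0.53  0.06 -0.15  2.04  0.01  1.04 -2.05] 0.5012224055402686
```

Call:
jog_arm(rows=[[[0,0,0],0,0],[[0,0,0],0,0],[[0,0,0],0,0]])

```text
t: 1.45
eef_pos: [0.3908, -0.1948, 0.2562]
eef_rot: [0.913, -0.407, 0.0, 0.0]
force: [0.6, -1.1, -0.4]
width: 0.5
grasp_force: 0.0
```

```bash
python3 -c "
from h import *
plan(-.215,-.008,.006)"
```

```text
shift [-0.0771 -0.0759  0.6255] roll 0.0599 now [ 0.3908 -0.1948  0.2562] slab [-0.1817 -0.0354] F [ 1.22 -0.21 -0.41] t 1.45
```

Call:
jog_arm(rows=[[[-0.077,-0.076,0.05],0.06,0],[[-0.077,-0.076,0.15],0.06,0],[[-0.077,-0.076,0.25],0.06,0],[[-0.077,-0.076,0.35],0.06,0],[[-0.077,-0.076,0.45],0.06,0],[[-0.077,-0.076,0.53],0.06,0],[[-0.077,-0.076,0.58],0.06,0],[[-0.077,-0.076,0.61],0.06,0],[[-0.077,-0.076,0.625],0.06,0],[[-0.077,-0.076,0.625],0.06,0]])

```text
t: 2.45
eef_pos: [0.3929, -0.1509, 0.0057]
eef_rot: [0.893, -0.45, -0.0, 0.0]
force: [-0.3, 0.1, 0.7]
width: 0.496
grasp_force: 0.0
```

```bash
python3 -c "
from h import *
plan(-.155,-.008,.006)"
```

```text
shift [ 0.1517  0.001  -0.0007] roll -0.0002 now [ 0.3929 -0.1509  0.0057] slab [-0.2157 -0.0076] F [-0.24 -0.21  0.68] t 2.45
```

Call:
jog_arm(rows=[[[0.02,0,0],0,0],[[0.04,0,0],0,0],[[0.06,0,0],0,0],[[0.08,0,0],0,0],[[0.095,0,0],0,0],[[0.11,0,0],0,0],[[0.12,0,0],0,0],[[0.13,0,0],0,0],[[0.14,0,0],0,0],[[0.145,0,0],0,0]])

```text
t: 3.45
eef_pos: [0.4276, -0.1974, 0.0058]
eef_rot: [0.893, -0.45, 0.0, 0.0]
force: [-0.4, 1.0, 0.3]
width: 0.5
grasp_force: 0.5
```

```bash
python3 -c "
from h import *
plan(-.155,-.008,.006)"
```

```text
shift [ 0.0067  0.0016 -0.0005] roll 0.0001 now [ 0.4276 -0.1974  0.0058] slab [-0.1577 -0.0074] F [-1.07  0.28  0.26] t 3.45
```

Near contact. I'll creep on until the force shows the lid against the slab.

Call:
jog_arm(rows=[[[0.005,0,0],0,0],[[0.01,0,0],0,0],[[0.015,0,0],0,0]])

```text
t: 3.75
eef_pos: [0.429, -0.1995, 0.0055]
eef_rot: [0.894, -0.449, -0.003, -0.0]
force: [-6.8, 9.1, 8.6]
width: 0.499
grasp_force: 5.8
```

```bash
python3 -c "
from h import *
plan(-.155,-.008,.006);crop('top',250,145,133,100,6,'t2')"
```

```text
shift [ 0.0004  0.0011 -0.0012] roll 0.001 now [ 0.429  -0.1995  0.0055] slab [-0.1552 -0.0076] F [-11.37   0.     8.61] t 3.75
```

View pics/t2.png

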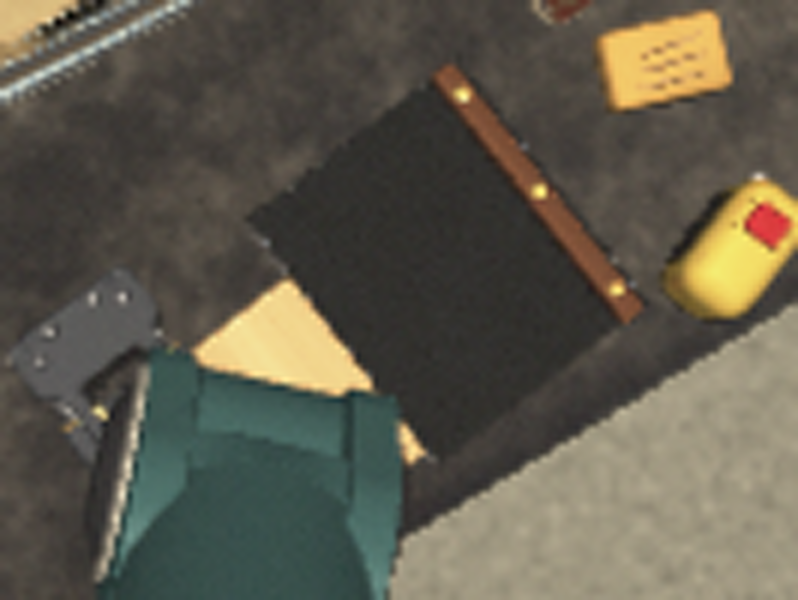

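The lid now sits flush on the slab face, its front edge running from (290,278) to (425,460), about 14 mm to the slab's -y side. I'll back off a little, lower the tips and re-centre on the lid, then press again.

Call:
jog_arm(rows=[[[-0.02,0,0],0,0],[[-0.03,0,0],0,0],[[-0.03,0.016,0],0,0],[[-0.03,0.016,0.01],0,0],[[-0.03,0.016,0.01],0,0],[[-0.015,0.016,0.01],0,0],[[-0.01,0.016,0.01],0,0],[[-0.006,0.016,0.01],0,0],[[0,0.016,0.01],0,0],[[0.002,0.016,0.01],0,0]])

```text
t: 4.8
eef_pos: [0.424, -0.2032, 0.0015]
eef_rot: [0.894, -0.449, -0.003, -0.001]
force: [-5.4, 10.1, 8.3]
width: 0.498
grasp_force: 5.6
```

```bash
python3 -c "
from h import *
plan(-.155,-.014,.0015)"
```

```text
shift [ 0.0005  0.0007 -0.0001] roll 0.0013 now [ 0.424  -0.2032  0.0015] slab [-0.1552 -0.0137] F [-11.38   1.65   8.28] t 4.8
```

Call:
jog_arm(rows=[[[0.003,0,-0.008],0,0],[[0.003,0,-0.016],0,0],[[0.003,0,-0.025],0,0],[[0.004,0,-0.034],0,0],[[0.005,0,-0.043],0,0],[[0.008,0,-0.052],0,0],[[0.011,0,-0.062],0,0],[[0.015,0,-0.072],0,0],[[0.018,0,-0.08],0,0],[[0.021,0,-0.086],0,0]])

```text
t: 5.8
eef_pos: [0.4273, -0.2094, 0.0352]
eef_rot: [0.894, -0.449, -0.005, -0.0]
force: [-6.5, 8.3, 4.6]
width: 0.501
grasp_force: 5.4
```

```bash
python3 -c "
from h import *
plan(-.155,-.014,.0015);crop('top',250,145,133,100,6,'t3')"
```

```text
shift [-0.0162 -0.0022  0.0843] roll 0.0012 now [ 0.4273 -0.2094  0.0352] slab [-0.1482 -0.0148] F [-10.6   -0.29   4.61] t 5.8
```

View pics/t3.png

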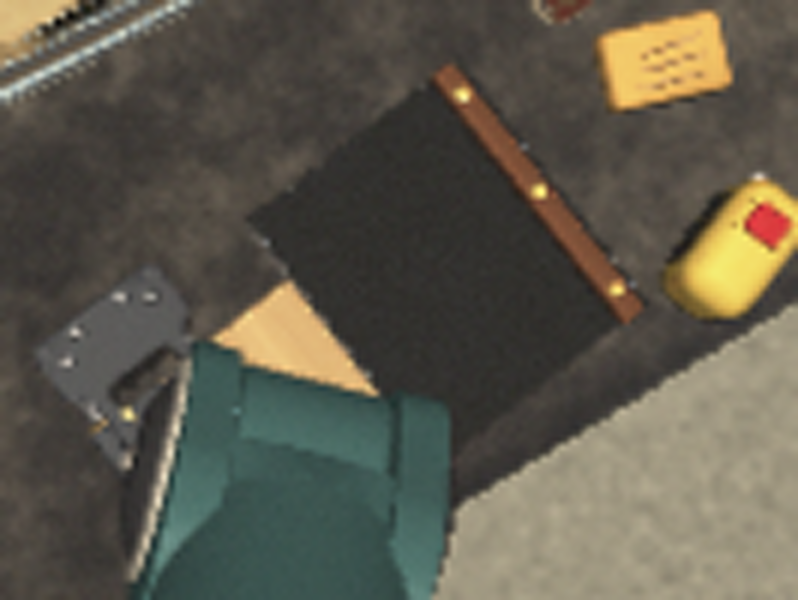

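The lid stays flush at the slab and is darker, so it is tilted, and the finger travel matches about 30°. I'll continue along the arc.

Call:
jog_arm(rows=[[[0.005,0,-0.01],0,0],[[0.011,0,-0.02],0,0],[[0.018,0,-0.03],0,0],[[0.024,0,-0.037],0,0],[[0.032,0,-0.044],0,0],[[0.041,0,-0.05],0,0],[[0.049,0,-0.056],0,0],[[0.057,0,-0.061],0,0],[[0.065,0,-0.065],0,0],[[0.07,0,-0.068],0,0]])

```text
t: 6.85
eef_pos: [0.4485, -0.2362, 0.0637]
eef_rot: [0.893, -0.45, 0.001, 0.0]
force: [-0.3, -0.1, 0.1]
width: 0.504
grasp_force: 0.3
```

```bash
python3 -c "
from h import *
plan(-.155,-.014,.0015);crop('side',225,150,100,75,8,'s4')"
```

```text
shift [-0.1025  0.0009  0.1553] roll -0.0001 now [ 0.4485 -0.2362  0.0637] slab [-0.1141 -0.0137] F [-0.06 -0.28  0.14] t 6.85
```

View pics/s4.png

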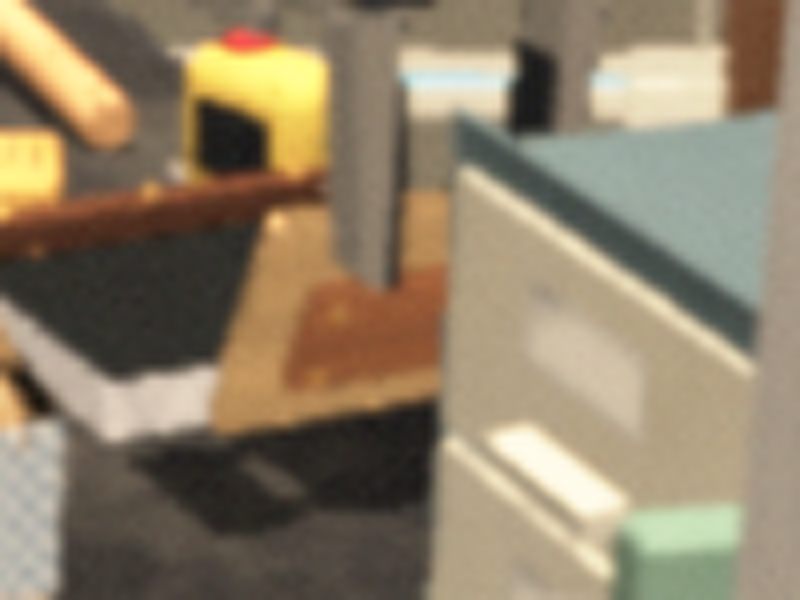

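The side crop shows the lid standing up on its front edge at the slab foot. Its left end runs from (215,430) at the bottom to (270,205) at the top, with the inner panel facing the finger and almost no force. I'll estimate the tilt.

```bash
python3 - <<'E'
from h import *
P=cr([(215,430),(270,205)],225,150,8);print(P.round(1))
def S(x,y,z): return np.r_[C+x*SX+y*SY,z]
for th in(50,60,70,80,90,100,110):
    t=np.radians(th);s,c=np.sin(t),np.cos(t)
    # front-bottom corner on table, front-top corner at slab face (th<=90)
    if th<=90: b=np.array([-.06-.01*s,0.])
    else:  # top face against slab upper edge, lower corner on the table
        L=.021/s; b=np.array([-.06+L*c-.01*s,-.01*c+0])
    rb=b+.085*np.array([-c,s])
    print(th,w2px('side',[S(b[0],.036,b[1]),S(rb[0],.036,rb[1])]).round(1).ravel(),rb.round(3))
E
```

```text
[[251.4 203.3]
 [258.3 175.2]]
50 [252.6 203.7 264.7 186.2] [-0.122  0.065]
60 [252.8 203.8 262.5 181.2] [-0.111  0.074]
70 [252.9 203.9 260.  176.9] [-0.098  0.08 ]
80 [253.  204.  257.2 173.5] [-0.085  0.084]
90 [253.1 204.  254.3 171.1] [-0.07   0.085]
100 [253.8 203.9 252.1 169.5] [-0.059  0.085]
110 [254.5 203.8 250.  169. ] [-0.048  0.083]
```

Tilt is about 73° with the front edge on the table. Now I'll push it forward over the slab edge.

Call:
jog_arm(rows=[[[0.014,0,-0.004],0,0],[[0.028,0,-0.006],0,0],[[0.042,0,-0.006],0,0],[[0.056,0,-0.006],0,0],[[0.07,0,-0.006],0,0],[[0.082,0,-0.006],0,0],[[0.094,0,-0.006],0,0],[[0.106,0,-0.006],0,0],[[0.118,0,-0.006],0,0],[[0.13,0,-0.006],0,0]])

```text
t: 7.9
eef_pos: [0.4791, -0.2776, 0.0658]
eef_rot: [0.893, -0.45, 0.0, 0.0]
force: [0.0, -0.0, -0.1]
width: 0.503
grasp_force: 0.0
```

```bash
python3 -c "
from h import *
plan(-.155,-.014,.0015);crop('side',225,150,100,75,8,'s5')"
```

```text
shift [-0.2309  0.0006  0.1607] roll 0.0002 now [ 0.4791 -0.2776  0.0658] slab [-0.0626 -0.0137] F [ 0.04  0.03 -0.1 ] t 7.9
```

View pics/s5.png

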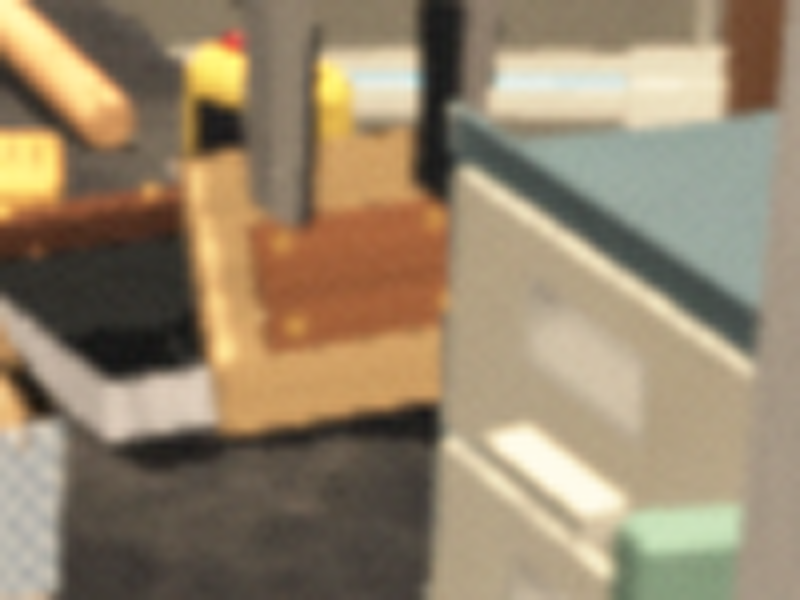

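The lid stands at about 105–110°, leaning on the slab's upper edge (base (220,430), top-left (190,160)), so the push continues.

Call:
jog_arm(rows=[[[0.012,0,0],0,0],[[0.024,0,0],0,0],[[0.036,0,0],0,0],[[0.048,0,0],0,0],[[0.06,0,0],0,0],[[0.06,0,0],0,0],[[0.06,0,0],0,0],[[0.06,0,0],0,0],[[0.06,0,0],0,0]])

```text
t: 8.85
eef_pos: [0.493, -0.2962, 0.0658]
eef_rot: [0.893, -0.449, -0.0, -0.0]
force: [0.9, 0.2, 0.3]
width: 0.498
grasp_force: 0.0
```

```bash
python3 -c "
from h import *
plan(-.155,-.014,.0015);crop('side',225,150,100,75,8,'s6')"
```

```text
shift [-0.2891  0.0007  0.1609] roll 0.0004 now [ 0.493  -0.2962  0.0658] slab [-0.0393 -0.0136] F [0.32 0.85 0.28] t 8.85
```

View pics/s6.png

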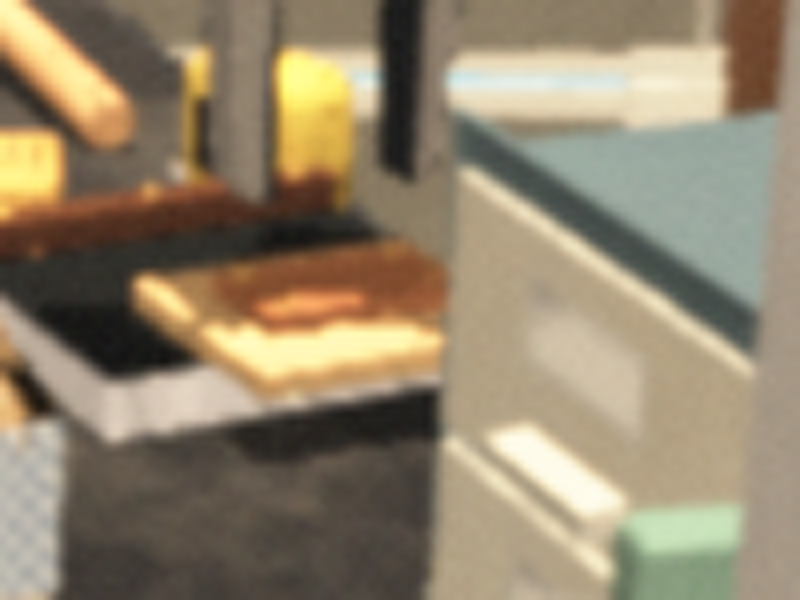

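The lid now lies inner panel up on the slab. Its upper-rim left corners are at about (137,272) far and (255,375) near, and I'll convert those to the slab frame.

```bash
python3 - <<'E'
from h import *
p=px2w('side',cr([(137,272),(255,375),(440,350)],225,150,8),.031)
q=(p[:,:2]-C)@np.c_[SX,SY];print(q.round(4));d=q[0]-q[1];print(np.linalg.norm(d),np.arctan2(d[1],d[0]))
print(w2px('top',[np.r_[C+a*SX+b*SY,.031] for a,b in((-.066,.04),(.02,.04),(-.066,-.06),(.02,-.06))]).round(1))
plan(-.115,-.013,.0658)
E
```

```text
[[-0.0062  0.0357]
 [-0.0965  0.0423]
 [-0.1011 -0.0187]]
0.09060563990292272 -0.07336525119993798
[[296.1 190.5]
 [321.5 171. ]
 [319.  220.2]
 [344.4 200.7]]
shift [-1.894e-01 -1.700e-03  1.000e-04] roll 0.0004 now [ 0.4931 -0.2963  0.0658] slab [-0.0393 -0.0136] F [ 0.21  0.63 -0.24] t 8.9
```

Call:
jog_arm(rows=[[[-0.06,0,-0.02],0,0],[[-0.14,0,-0.02],0,0],[[-0.2,0,-0.02],0,0],[[-0.22,0,-0.02],0,0],[[-0.22,0,0],0,0],[[-0.22,0,0.05],0,0],[[-0.22,0,0.09],0,0],[[-0.22,0,0.104],0,0],[[-0.22,0,0.104],0,0],[[-0.22,0,0.104],0,0]])

```text
t: 9.9
eef_pos: [0.4413, -0.2263, 0.0243]
eef_rot: [0.893, -0.45, 0.0, -0.0]
force: [0.5, -0.3, 0.2]
width: 0.502
grasp_force: 0.0
```

```bash
python3 -c "
from h import *
plan(-.055,-.013,.0245);crop('top',250,145,133,100,6,'t7')"
```

```text
shift [ 0.1782 -0.0013 -0.0003] roll 0.0001 now [ 0.4413 -0.2263  0.0243] slab [-0.1263 -0.0135] F [0.53 0.19 0.15] t 9.9
```

View pics/t7.png

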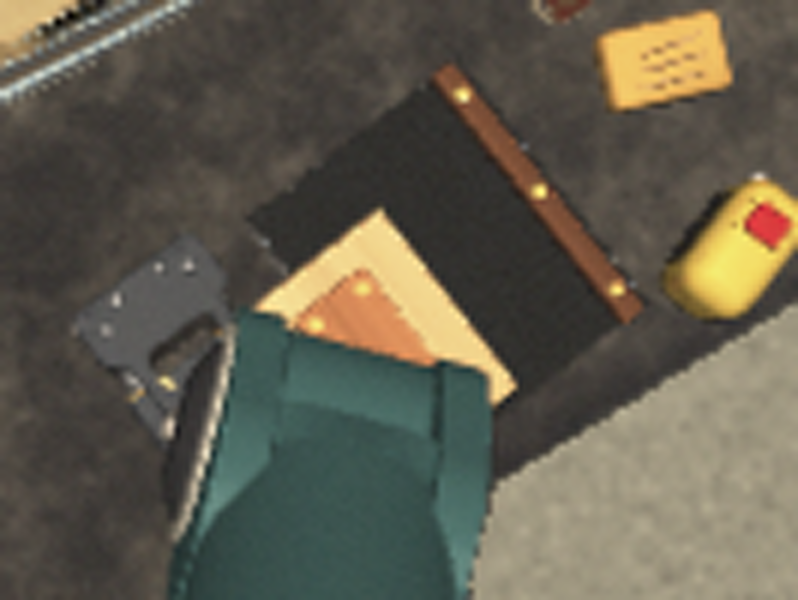

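The top crop shows the lid's leading edge from (381,210) to (518,385), nearly parallel to the rail.

```bash
python3 - <<'E'
from h import *
p=px2w('top',cr([(381,210),(518,385)],250,145,6),.031)
q=(p[:,:2]-C)@np.c_[SX,SY];d=q[0]-q[1];print(q.round(4),np.linalg.norm(d),np.arctan2(d[1],d[0])-np.pi/2)
E
```

```text
[[-0.012   0.0355]
 [-0.0113 -0.0632]] 0.09875431606614245 0.006870174964337394
```

The lid is square, its y is -14 mm (within limits), and it is 54 mm short of the rail. I'll push it on.

Call:
jog_arm(rows=[[[0.025,0,0],0,0],[[0.045,0,0],0,0],[[0.065,0,0],0,0],[[0.085,0,0],0,0],[[0.105,0,0],0,0],[[0.125,0,0],0,0],[[0.14,0,0],0,0],[[0.155,0,0],0,0],[[0.165,0,0],0,0],[[0.173,0,0],0,0]])

```text
t: 10.95
eef_pos: [0.4821, -0.2817, 0.0242]
eef_rot: [0.893, -0.45, -0.0, 0.0]
force: [-1.1, 2.0, 1.1]
width: 0.502
grasp_force: 1.2
```

Call:
jog_arm(rows=[[[0.005,0,0],0,0],[[0.009,0,0],0,0],[[0.013,0,0],0,0]])

```text
t: 11.25
eef_pos: [0.4851, -0.2855, 0.0242]
eef_rot: [0.893, -0.45, -0.0, -0.0]
force: [-0.4, 0.4, -0.7]
width: 0.5
grasp_force: 0.7
```

```bash
python3 -c "
from h import *
plan(-.052,-.013,.0245)"
```

```text
shift [ 0.0017 -0.0017 -0.0008] roll 0.0004 now [ 0.4851 -0.2855  0.0242] slab [-0.0527 -0.0137] F [-0.55 -0.11 -0.66] t 11.25
```

Still light resistance, so I'll creep until it meets the rail.

Call:
jog_arm(rows=[[[0.003,0,0],0,0],[[0.006,0,0],0,0],[[0.009,0,0],0,0],[[0.009,0,0],0,0]])

```text
t: 11.65
eef_pos: [0.4853, -0.286, 0.024]
eef_rot: [0.893, -0.449, -0.003, -0.001]
force: [-6.6, 7.0, 6.6]
width: 0.498
grasp_force: 4.6
```

```bash
python3 -c "
from h import *
plan(-.052,-.013,.0245)"
```

```text
shift [ 0.0005 -0.002  -0.0012] roll 0.0008 now [ 0.4853 -0.286   0.024 ] slab [-0.0522 -0.0138] F [-9.52 -1.15  6.65] t 11.65
```

Firm contact: 9.5 N at the predicted position. I'll back off straight, rise and look.

Call:
jog_arm(rows=[[[-0.01,0,0],0,0],[[-0.03,0,0],0,0],[[-0.08,0,0],0,0],[[-0.13,0,-0.02],0,0],[[-0.18,0,-0.12],0,0],[[-0.22,0,-0.24],0,0],[[-0.25,0,-0.36],0,0],[[-0.27,0,-0.45],0,0],[[-0.27,0,-0.45],0,0]])

```text
t: 12.55
eef_pos: [0.4257, -0.2024, 0.2095]
eef_rot: [0.893, -0.449, 0.006, 0.0]
force: [0.1, 0.1, 0.0]
width: 0.498
grasp_force: 0.0
```

```bash
python3 -c "
from h import *
plan(-.052,-.013,.0245);crop('top',250,145,133,100,6,'t8')"
```

```text
shift [0.2522 0.0056 0.4652] roll 0.0008 now [ 0.4257 -0.2024  0.2095] slab [-0.1548 -0.0118] F [0.02 0.17 0.03] t 12.55
```

View pics/t8.png

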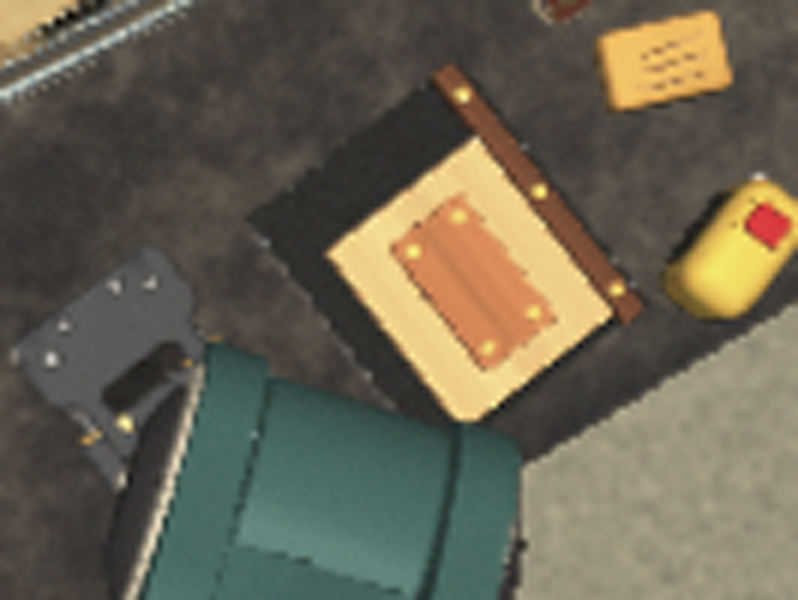

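The lid lies flush and square along the rail (leading edge (478,137) to (612,313)), inner panel up, with y still about -14 mm. The wax block and tape measure haven't moved, so I'm handing the job in.

```bash
python3 -c "
from bench import r
print(r.finish_job())"
```

```text
the job is handed in; nothing more can be done
None
```

The lid was pushed to the slab, tipped up and flipped over, and now lies inner panel up, flush and square against the stop rail; I handed the job in at about 12.6 s, and no verdict came back.

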